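# Shut the valve and offer up the strainer cover

## Robot

A 6-joint arm with a two-finger parallel gripper is mounted at the origin on the work surface. World frame = base frame: x ahead of the robot, y to its left, z up, the work surface at z = 0. Lengths are in m, angles in rad, forces in N, time in s.
With the tool pointing down it reaches from about 0.25 to 0.775 m from the base axis. Payload 8.9 kg.
Tool frame: the origin (TCP) lies midway between the tips of the shut fingers; the grasp point (between the pads) lies 19 mm behind it (manip.grip_depth is the distance from the TCP to the grasp point, in m); z points along the fingers, x is the direction in which the jaws open and shut, and the axes are right-handed (so a half turn about z gives the same grasp; the last joint's range is limited). The gripper opens to 85 mm and grips with 20 to 120 N. Pads are 22 mm wide; open, the fingers measure 114 mm over their backs; the gripper's body (76 mm by 85 mm) begins 54 mm behind the grasp point. The pads swing forward as they close: fully open they stand 13 mm farther back than shut.
Start: joints at [1.053, 0.291, -0.153, 1.127, 0, 1.431], TCP at [0.194, 0.488, 0.231] pointing down, gripper open.
Joint ranges: [-2.52, 2.52], [-0.91, 1.74], [-1.3, 1.37], [-1.96, 2.02], [-1.52, 1.47], [-3.14, 3.14]. Speed limits (rad/s): [2.22, 2.22, 2.79, 3.14, 3.14, 3.14].

## Interface

Orientations are given as a unit quaternion [x, y, z, w].
In Python, from cell import telemetry, capture, calibration, order, spot_in, manip gives the robot as it stands.
- The arm moves only by the tool send_rows, never from a script. Its argument "moves" is a list of rows, each an object with "dp": the shift along the tool's x, y, z in cm, a list of three; "roll": the turn about the tool's z in degrees; "claw": the closure, from 0 (fully open) to 1 (shut). In form: [{"dp": [dx, dy, dz], "roll": roll, "claw": claw}, ...]. A call has 1 to 8 rows; each row shifts and turns the pose as measured when the row begins, along the tool's axes as they then stand; what a row does not reach is not made up. A row lasts 1/8 s, in which the tool goes at most 62.5 mm and 10.7 degrees, less where a joint would pass 70% of its speed; a pose out of reach is approached as far as the arm can. A call is refused whole if a number of a shift passes 6.25 or a number of a turn 10.7, either way. A call with a gripper value outside its range is refused whole. The fingers move at their own pace and stop on an object; the grip force is fixed at half the most. Time passes only in rows, so rows that do not move let the fingers close. It gives the time, the measured TCP pose, the force and the opening at its end, in the units of the state.
- telemetry.get_state(): the state, without advancing time (a new reading comes with each control period).
- capture(name): name is "scene" or "top"; returns (picture, depth): 400x640x3 uint8, red, green, blue; 400x640 float32, m along the optical axis (not along the pixel's ray), 0 where there is no reading.
- calibration(name): a dict with "K" (3x3 intrinsics, pixels), "R" (3x3) and "t" (3): a world point X has camera coordinates R X + t. Camera axes: x right, y down, z forward; pixel columns grow to the right and rows downward; lengths in m; the calibration is good to about 2 mm. A picture is of the moment at which its call begins. calibration takes no time and is no camera call.
- order.close_job(): hands the job in, once; it reports no verdict.
Trained networks look in the newest picture that a camera, given by its name, has taken for a name from the list of things; names that differ only in an ending like _2 or _b are one class to them, and where a whole thing is asked for, a point or a joint stands for the part that bears it (a point fixed in the world has none). Each returns a list of dicts, best first, with "p" (0 to 1); they miss things now and then, are a little off and sometimes report something else, mostly with a low value. They report only what shows in the picture. A call takes as long as a camera call. They do not tell look-alikes from the thing itself.
- spot_in(camera, label): "uv" ([column, row] in pixels, amid what is visible of it).
The state is a dict: "t": time; "qpos": joint angles; "dq": joint speeds; "joint_torque": joint torques, N m; "ee_pos": TCP position; "ee_rot": TCP orientation; "contact_force": force on the tool from outside, world axes, zero at the start; "wrist_torque": the same for the moment, N m; "width": finger opening in m.
Only numpy, scipy, OpenCV 4.12 (cv2) and the standard library are available. Lean on these libraries where they do the work, as an engineer would, in place of code of your own. Each camera call takes 0.05 s, during which the arm holds its last target.

## Task

Shut the ball valve on the strainer's inlet pipe by turning its lever a quarter turn until it stops, square across the pipe. Then pick up the rectangular cover plate by its bow handle and hold it level and still over the strainer's flange, about 15 mm above it and not touching, with its four holes lined up with the four threaded holes (the wide-set pair over the wide-set pair), so that a mate could start the screws. Finish while still holding it there, with the valve still shut, and do not disturb the other things on the table.

Things in the scene. Friction and masses are not known exactly. Their poses are not given: they have to be found in the camera images.
- housing: Strainer housing, grey, fixed. Origin on the table under the flange's centre, z up. Flange on top: 130 (own x) x 110 mm (own y), top face 70 mm above the table, 66 x 60 mm opening, four threaded 8 mm holes at own (x, y) mm: (50, 40), (50, -40) wide-set; (-50, 22), (-50, -22) narrow-set. A 26 mm inlet pipe, axis 35 mm high, leaves along own -y to 262 mm; a plugged outlet reaches own x = 80 mm.
- flange_mid (a point): Centre of the flange's top face (70 mm above the table); axes as the housing's.
- thread_wide_left (a point): Mouth of the threaded hole at own (50, 40) mm of the housing, on the flange's top face.
- thread_narrow_right (a point): Mouth of the threaded hole at own (-50, -22) mm of the housing, on the flange's top face.
- valve (a joint): Angle of the valve's lever about its vertical stem, rad. 0 = fully open: lever along the pipe, pointing away from the strainer (housing's own -y). Grows clockwise seen from above to 1.57 = shut against its stop, lever pointing along the housing's own -x. Starts between 0 and 0.35. It stays where it is left; friction about 0.2 N m (3 N at the sleeve).
- valve_pivot (a point): Point on the lever's vertical turning axis at the lever's mid-height, 100 mm above the table, at own (0, -130) mm of the housing.
- valve_grip (a point): Where to take the lever: 70 mm out from the turning axis, 100 mm above the table. The lever is a flat bar with a black sleeve there, 18 mm wide, 15 mm thick, ending 95 mm from the axis; the space beside and below it is free down to the pipe and valve body, whose top is 56 mm above the table.
- cover: Rectangular aluminium cover plate, loose, lying flat: 130 (own x) x 110 (own y) x 6 mm, 0.3-0.5 kg, origin at its underside's centre, z up. 14 mm holes in the housing's pattern: own (50, +-40) wide-set, (-50, +-22) narrow-set mm; lined up, its axes point as the housing's. Steel bow handle in the middle: bar 70 mm long (own x), 14 wide (own y), 24 to 46 mm above the underside, legs at its ends.
- cover_grip (a point): Centre of the handle's bar, 35 mm above the plate's underside.
- hole_wide_left (a point): Centre of the cover's hole at own (50, 40) mm, on its underside; belongs over thread_wide_left.
- hole_narrow_right (a point): Centre of the cover's hole at own (-50, -22) mm, on its underside; belongs over thread_narrow_right.
- round_cover: Bystander: round aluminium cover, 94 mm diameter, 6 mm thick, with a 50 mm long bow handle, 46 mm high. Origin at the centre of its underside.
- screw_jar: Bystander: small clear jar with a steel lid, 42 mm diameter, 60 mm high. Origin at the centre of its underside.
- wrench: Bystander: wrench lying on the table.
- screwdriver: Bystander: screwdriver lying on the table.
- spirit_level: Bystander: spirit level, 260 x 24 mm, 50 mm high, standing on its edge. Origin at the centre of its underside.
- pipe_collar: Bystander: brass collar, 60 mm diameter, 22 mm high. Origin at the centre of its underside.
- spray_can: Bystander: grey can, 54 mm diameter, 150 mm high. Origin at the centre of its underside.
There are look-alikes about, which are no part of the job. What is shaped like the cover but turquoise is not meant.

How it is judged:
On the way, in this order (a step that is already met when the one before it is completed fails the run):
1. the ball valve is shut: lever against its stop (joint above 1.45 of 1.57 rad) (value of joint valve above 1.45 rad), for 0.2 s.
2. the cover plate is picked up: held by the fingers, more than 30 mm off the table (height (world z) of cover above 0.03 m and contact force between cover and the fingers above 1 N), for 0.2 s.
At the end, for the whole second after the job is handed in: Cover still gripped and at rest, carried by the fingers alone: holes within 4 mm (from above) of their threaded holes, underside 6 to 28 mm above the flange, tilt under 0.1 rad, not touching the strainer; valve still shut (above 1.45 rad) (horizontal distance between hole_wide_left and thread_wide_left below 0.004 m and horizontal distance between hole_narrow_right and thread_narrow_right below 0.004 m and z of cover in the frame of flange_mid between 0.006 and 0.028 m and angle between cover's own z axis and vertical below 0.1 rad and contact force between cover and the fingers above 1 N and contact force between cover and housing below 0.1 N and linear speed of cover below 0.02 m/s and angular speed of cover below 0.15 rad/s and value of joint valve above 1.45 rad); the arm keeps its last pose, push and grip.
It fails at once if one of the bystanders was moved by more than 30 mm (distance of any of round_cover, screw_jar, wrench, screwdriver, spirit_level, pipe_collar, spray_can from where it was at the start of the episode above 0.03 m).
It also fails if it takes over 51 s, if anything falls off the work surface, if the arm or the gripper's body presses on something with over 40 N, if the wrist force passes 120 N, or if a joint passes its speed limit or range.

## Working session

There is one attempt and no reset: what is moved stays moved. The work goes in short steps, Python scripts to look and compute and a tool call to move; the robot and the scene stay as the last step left them, time stands still between calls to the robot, and variables do not carry over. Pictures are saved under pics/ and viewed, and the job is handed in when it is done.

Besides the shell and the picture viewer there is one more tool, called after "Emit:" as name([rows], argument=value, ...), one row to a line, values as JSON. send_rows: Moves the arm, as the interface text tells. Its arguments: {"type":"object","properties":{"moves":{"type":"array"}},"required":["moves"]}

```bash
ls; mkdir -p pics; cat > h.py <<'E'
import numpy as np, cv2
from cell import telemetry, capture, calibration, order, spot_in, manip
def snap(cam,name):
    p,d=capture(cam); cv2.imwrite(f'pics/{name}.png',p[:,:,::-1]); np.savez(f'{name}.npz',p=p,d=d); return p,d
def cloud(cam,d):
    c=calibration(cam);K=np.array(c['K']);R=np.array(c['R']);t=np.array(c['t'])
    v,u=np.mgrid[:d.shape[0],:d.shape[1]]
    P=np.stack([(u-K[0,2])/K[0,0]*d,(v-K[1,2])/K[1,1]*d,d],-1)
    return (P-t)@R
def ray(cam,uv,z):
    c=calibration(cam);K=np.array(c['K']);R=np.array(c['R']);t=np.array(c['t'])
    o=-R.T@t; dr=R.T@np.linalg.inv(K)@np.array([uv[0],uv[1],1.]); return o+dr*(z-o[2])/dr[2]
E
python3 - <<'E'
from h import *
for c in('scene','top'):
    p,d=snap(c,c+'0'); 
    cc=calibration(c); print(c,np.round(cc['K'],1).tolist(),np.round(-np.array(cc['R']).T@np.array(cc['t']),3))
    P=cloud(c,d)
    for l in('housing','cover','valve_grip','valve_pivot','flange_mid','cover_grip'):
        for r in spot_in(c,l)[:3]:
            u,v=r['uv']; print(l,np.round(r['uv']),round(r['p'],2),np.round(P[int(v),int(u)],3))
s=telemetry.get_state();print({k:np.round(v,3).tolist() for k,v in s.items()},manip)
E
```

```text
pics
scene [[421.6, 0.0, 310.8], [0.0, 421.6, 195.6], [0.0, 0.0, 1.0]] [1.028 0.728 0.96 ]
housing [286. 212.] 0.89 [ 0.607 -0.058  0.056]
cover [501. 284.] 0.74 [0.251 0.46  0.004]
cover [336. 297.] 0.69 [0.637 0.243 0.008]
cover [447. 236.] 0.64 [0.241 0.261 0.01 ]
valve_grip [272. 165.] 0.65 [ 0.559 -0.21   0.109]
valve_grip [334. 241.] 0.52 [0.553 0.118 0.052]
valve_grip [422. 314.] 0.29 [0.513 0.421 0.053]
valve_pivot [277. 169.] 0.45 [ 0.553 -0.195  0.104]
flange_mid [285. 212.] 0.74 [ 0.607 -0.058  0.056]
cover_grip [500. 283.] 0.9 [0.249 0.457 0.009]
cover_grip [336. 298.] 0.76 [0.641 0.248 0.008]
cover_grip [443. 233.] 0.69 [0.244 0.248 0.008]
top [[419.6, 0.0, 317.6], [0.0, 419.6, 202.3], [0.0, 0.0, 1.0]] [ 0.398 -0.014  1.474]
housing [332. 185.] 0.72 [ 0.574 -0.058  0.056]
housing [378. 191.] 0.52 [ 0.547 -0.211  0.107]
cover [238. 285.] 0.98 [0.228 0.248 0.048]
cover [250. 166.] 0.69 [0.632 0.224 0.044]
cover [178. 281.] 0.69 [0.236 0.457 0.037]
valve_grip [287. 196.] 0.73 [0.533 0.093 0.063]
valve_grip [377. 190.] 0.49 [ 0.551 -0.208  0.104]
valve_grip [248. 169.] 0.33 [0.625 0.234 0.024]
valve_pivot [377. 191.] 0.46 [ 0.547 -0.208  0.107]
valve_pivot [248. 222.] 0.37 [0.444 0.231 0.01 ]
flange_mid [333. 181.] 0.58 [ 0.585 -0.065  0.052]
flange_mid [248. 167.] 0.56 [0.633 0.232 0.039]
flange_mid [306. 237.] 0.35 [0.392 0.028 0.001]
cover_grip [249. 168.] 0.89 [0.629 0.231 0.021]
cover_grip [181. 280.] 0.83 [0.241 0.441 0.045]
cover_grip [239. 282.] 0.72 [0.239 0.252 0.029]
{'t': 0.7, 'qpos': [1.053, 0.291, -0.153, 1.127, -0.0, 1.431], 'dq': [-0.001, -0.0, 0.0, -0.002, -0.002, -0.001], 'joint_torque': [0.001, -53.69, 33.161, 0.001, -0.0, -0.0], 'ee_pos': [0.194, 0.488, 0.231], 'ee_rot': [0.828, 0.561, -0.0, 0.0], 'contact_force': [-0.237, 0.89, -0.099], 'wrist_torque': [0.045, 0.037, 0.036], 'width': 0.086} <Robot object at 0x7fb81a567e00>
```

View pics/scene0.png

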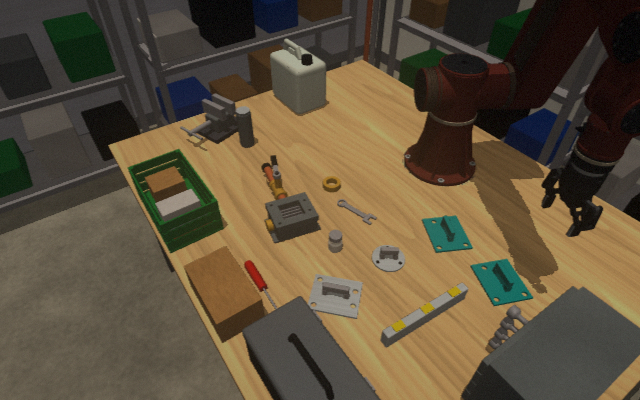

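View pics/top0.png

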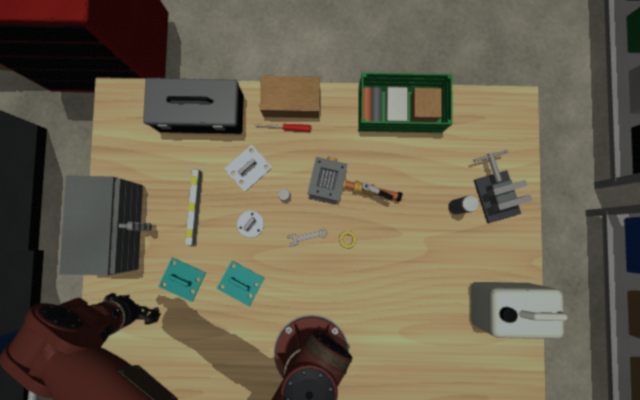

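```bash
python3 - <<'E'
from h import *
a=np.load('top0.npz')['p'][:,:,::-1]
b=np.hstack([cv2.resize(a[130:230,220:420],None,fx=4,fy=4,interpolation=cv2.INTER_CUBIC)])
cv2.imwrite('pics/topz.png',b)
a=np.load('scene0.npz')['p'][:,:,::-1]
cv2.imwrite('pics/scz.png',cv2.resize(a[140:330,240:390],None,fx=4,fy=4,interpolation=cv2.INTER_CUBIC)[:600*2])
cv2.imwrite('pics/scz.png',cv2.resize(a[145:325,240:390],None,fx=3.3,fy=3.3,interpolation=cv2.INTER_CUBIC))
d=np.load('top0.npz')['d'];P=cloud('top',d)
x,y,z=P[...,0],P[...,1],P[...,2]
from math import atan2,degrees
def rect(m,n):
    m=m.astype(np.uint8)
    k,l,st,c=cv2.connectedComponentsWithStats(m)
    for i in range(1,k):
        if st[i,4]>25:
            q=P[l==i]; r=cv2.minAreaRect(q[:,:2].astype(np.float32)); print(n,st[i],q.mean(0).round(4),np.round(r[0],4),np.round(r[1],4),round(r[2],1))
roi=(x>.35)&(x<.7)&(y>-.3)&(y<.3)
rect(roi&(z>.058)&(z<.08),'flange')
rect(roi&(z>.085)&(z<.13),'lever')
rect(roi&(z>.004)&(z<.08)&(y>.15),'cover')
rect(roi&(z>.028)&(z<.06)&(y>.15),'handle')
E
```

```text
flange [307 157  41  44 909] [ 0.5908 -0.044   0.0698] [ 0.5912 -0.0459] [0.1144 0.1313] 77.7
flange [278 189  11  11  75] [0.5365 0.1028 0.061 ] [0.5362 0.1037] [0.0346 0.0341] 1.9
lever [362 182  32  19 188] [ 0.5472 -0.2078  0.1067] [ 0.5459 -0.2078] [0.1064 0.0239] 64.5
cover [230 149  42  43 761] [0.6312 0.2317 0.0121] [0.6328 0.2296] [0.1172 0.1458] 43.1
cover [235 210  29  29 438] [0.4342 0.2202 0.0134] [0.4351 0.2215] [0.0923 0.0982] 45.9
handle [238 159  17  16  99] [0.6311 0.2345 0.0438] [0.6323 0.2349] [0.0146 0.0685] 43.7
handle [243 217  12  14  70] [0.4348 0.2199 0.0438] [0.4349 0.2204] [0.0138 0.0494] 54.1
```

View pics/topz.png

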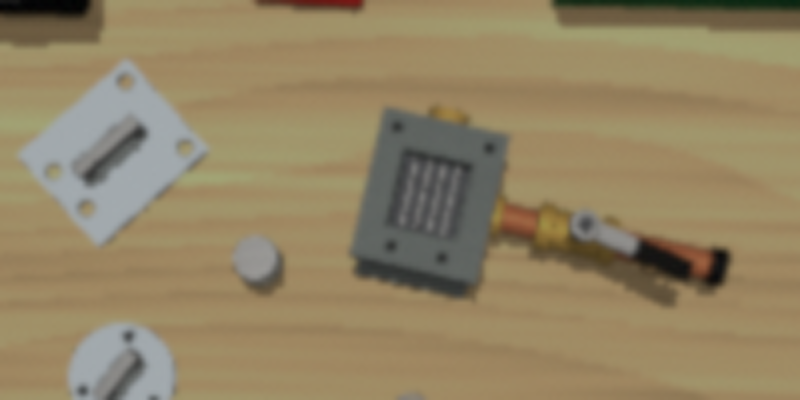

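View pics/scz.png

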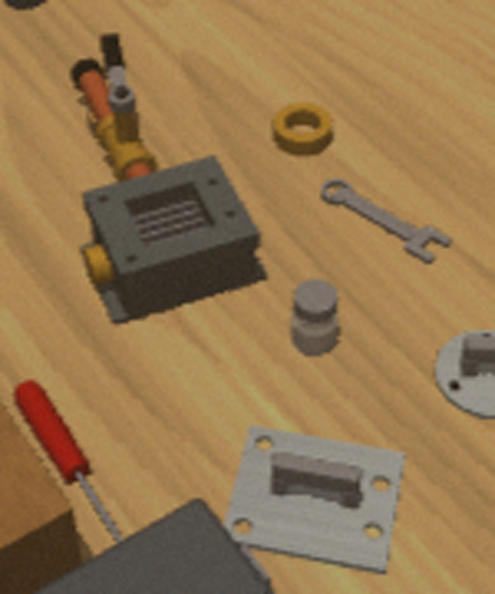

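```bash
cat >> h.py <<'E'
def fit(model,pts):
    # rigid 2D fit model->pts ; returns yaw deg, origin, resid mm
    m=np.array(model,float);p=np.array(pts,float)[:,:2];mc=m.mean(0);pc=p.mean(0)
    a=m-mc;b=p-pc;th=np.arctan2((a[:,0]*b[:,1]-a[:,1]*b[:,0]).sum(),(a*b).sum())
    R=np.array([[np.cos(th),-np.sin(th)],[np.sin(th),np.cos(th)]]);o=pc-R@mc
    return np.degrees(th),o,np.round(1000*np.linalg.norm(p-(m@R.T+o),axis=1),1)
H=[(.05,.04),(.05,-.04),(-.05,.022),(-.05,-.022)]
E
python3 - <<'E'
from h import *
# crop px -> image (cv2.resize half-pixel centre)
f=lambda u,v,s,x0,y0:((u+.5)/s-.5+x0,(v+.5)/s-.5+y0)
T=lambda u,v:f(u,v,4,220,130)
S=lambda u,v:f(u,v,3.3,240,145)
# order: wide-left(own +y), wide-right, narrow-left, narrow-right
print('house top',fit(H,[ray('top',T(*q),.07) for q in[(397,127),(489,148),(391,246),(441,257)]]))
print('house sc',fit(H,[ray('scene',S(*q),.07) for q in[(130,259),(106,196),(231,212),(214,182)]]))
print('cover top',fit(H,[ray('top',T(*q),.005) for q in[(124,80),(185,147),(54,171),(87,207)]]))
print('cover sc',fit(H,[ray('scene',S(*q),.005) for q in[(242,525),(264,443),(373,530),(381,484)]]))
for n,q in [('piv',(585,223)),('sleeve end',(690,270)),('sleeve start',(638,243))]: print(n,ray('top',T(*q),.1075))
for n,q in [('piv',(121,92)),('sleeve end',(110,37))]: print(n,ray('scene',S(*q),.1075))
E
```

```text
house top (np.float64(-12.105575413214007), array([ 0.59163207, -0.0440856 ]), array([0.5, 0.1, 0.4, 0.8]))
house sc (np.float64(-13.073340074896148), array([ 0.59294911, -0.04227399]), array([2.6, 1.8, 1.6, 0.5]))
cover top (np.float64(-46.36490780622298), array([0.63372053, 0.23515027]), array([0.6, 0.6, 0.3, 0.3]))
cover sc (np.float64(-47.11795420635016), array([0.63521553, 0.23689274]), array([0.5, 0.3, 0.7, 0.4]))
piv [ 0.56522343 -0.17105386  0.1075    ]
sleeve end [ 0.52817787 -0.25728515  0.1075    ]
sleeve start [ 0.5495693  -0.21460372  0.1075    ]
piv [ 0.56542343 -0.17164735  0.1075    ]
sleeve end [ 0.53160268 -0.25035056  0.1075    ]
```

Emit:
send_rows([
  {"dp":[-3.9,4.4,0],"roll":0,"claw":1},
  {"dp":[-3.9,4.4,0],"roll":0,"claw":1},
  {"dp":[-3.9,4.4,0],"roll":0,"claw":1},
  {"dp":[-3.9,4.4,0],"roll":0,"claw":1},
  {"dp":[-3.9,4.4,0],"roll":0,"claw":1},
  {"dp":[-3.9,4.4,0],"roll":0,"claw":1},
  {"dp":[-3.9,4.4,0],"roll":0,"claw":1},
  {"dp":[-3.9,4.4,0],"roll":0,"claw":1},
])

```text
t: 1.7
ee_pos: [0.4124, 0.0595, 0.2322]
ee_rot: [0.825, 0.565, 0.004, 0.001]
contact_force: [1.3, 1.0, 0.2]
width: -0.0
```

```bash
cat > go.py <<'E'
import sys
from h import *
from scipy.spatial.transform import Rotation as Ro
def rep(target,phi=None):
    s=telemetry.get_state();R=Ro.from_quat(s['ee_rot']).as_matrix();p=np.array(s['ee_pos'])
    ph=np.degrees(np.arctan2(R[1,0],R[0,0]))
    print('t',round(s['t'],2),'pos',p.round(4),'phi',round(ph,2),'tilt',np.degrees(np.arccos(-R[2,2])).round(2),'F',np.round(s['contact_force'],1),'w',round(s['width'],4),'q6',round(s['qpos'][5],2))
    if target is not None:
        print('dp cm',np.round(R.T@(np.array(target)-p)*100,2),'roll',None if phi is None else round(ph-phi,2))
if __name__=='__main__':
    a=list(map(float,sys.argv[1:])); rep(a[:3] if a else None,a[3] if len(a)>3 else None)
E
python3 go.py .569 -.249 .231 68
```

```text
t 1.7 pos [0.4124 0.0595 0.2322] phi 68.76 tilt 0.41 F [1.3 1.  0.2] w -0.0 q6 0.34
dp cm [-23.08  25.77   0.13] roll 0.76
```

Emit:
send_rows([
  {"dp":[-3.9,4.35,0],"roll":0,"claw":1},
  {"dp":[-3.9,4.35,0],"roll":0,"claw":1},
  {"dp":[-3.9,4.35,0],"roll":0,"claw":1},
  {"dp":[-3.9,4.35,0],"roll":0,"claw":1},
  {"dp":[-3.9,4.35,0],"roll":0,"claw":1},
  {"dp":[-3.0,3.4,0],"roll":0,"claw":1},
  {"dp":[0,0,0],"roll":0,"claw":1},
])

```text
t: 2.58
ee_pos: [0.5699, -0.2573, 0.2323]
ee_rot: [0.827, 0.562, 0.005, 0.002]
contact_force: [0.1, 1.2, -0.1]
width: -0.0005
```

```bash
python3 go.py .569 -.249 .082 68
```

```text
t 2.58 pos [ 0.5699 -0.2573  0.2323] phi 68.44 tilt 0.59 F [ 0.1  1.2 -0.1] w -0.0005 q6 -0.17
dp cm [ 0.65 -0.52 15.03] roll 0.44
```

Emit:
send_rows([
  {"dp":[0.6,-0.5,4],"roll":0,"claw":1},
  {"dp":[0,0,5],"roll":0,"claw":1},
  {"dp":[0,0,4],"roll":0,"claw":1},
  {"dp":[0,0,2],"roll":0,"claw":1},
  {"dp":[0,0,0],"roll":0,"claw":1},
])

```text
t: 3.2
ee_pos: [0.5683, -0.2467, 0.079]
ee_rot: [0.827, 0.563, 0.005, 0.002]
contact_force: [0.3, 0.2, 0.9]
width: -0.0002
```

```bash
python3 go.py .569 -.249 .082 68; python3 - <<'E'
from h import *
p,d=snap('top','top1'); cv2.imwrite('pics/topz1.png',cv2.resize(p[140:230,290:430,::-1],None,fx=5,fy=5,interpolation=cv2.INTER_CUBIC))
E
```

```text
t 3.2 pos [ 0.5683 -0.2467  0.079 ] phi 68.5 tilt 0.63 F [0.3 0.2 0.9] w -0.0002 q6 -0.16
dp cm [-0.18  0.15 -0.3 ] roll 0.5
```

View pics/topz1.png

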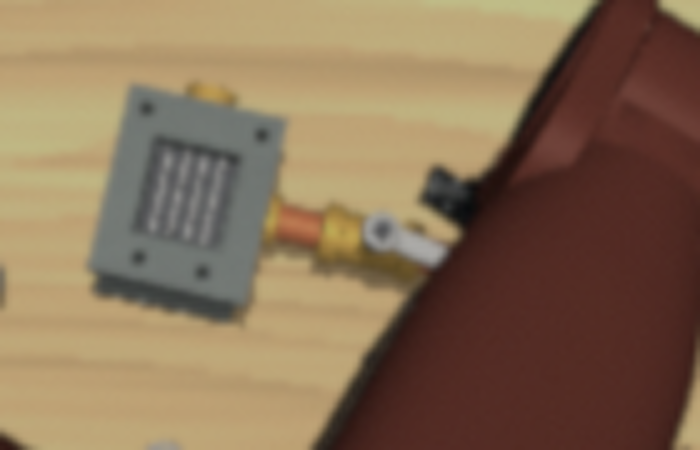

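```bash
python3 - <<'E'
import numpy as np
c=np.array([.5645,-.171]);ph=np.radians(68.5)
X=np.array([np.cos(ph),np.sin(ph)]);Y=np.array([np.sin(ph),-np.cos(ph)])
p=np.array([.5683,-.2467])
for th in [247,237,227,217,207,197,187,177,168,163]:
    t=np.radians(th);d=np.array([np.cos(t),np.sin(t)]);n=np.array([-d[1],d[0]])
    q=c+.068*d+.021*n; e=(q-p)*100; print(th,q.round(3),np.round([e@X,e@Y],2)); p=q
E
```

```text
247 [ 0.557 -0.242] [ 0.05 -1.21]
237 [ 0.545 -0.239] [-0.23 -1.22]
227 [ 0.533 -0.235] [-0.01 -1.24]
217 [ 0.523 -0.229] [ 0.2  -1.22]
207 [ 0.513 -0.221] [ 0.41 -1.17]
197 [ 0.506 -0.211] [ 0.61 -1.08]
187 [ 0.5 -0.2] [ 0.79 -0.96]
177 [ 0.495 -0.188] [ 0.94 -0.81]
168 [ 0.494 -0.177] [ 0.96 -0.58]
163 [ 0.493 -0.171] [ 0.57 -0.25]
```

Emit:
send_rows([
  {"dp":[0,-1.2,0],"roll":0,"claw":1},
  {"dp":[-0.2,-1.2,0],"roll":0,"claw":1},
  {"dp":[0,-1.2,0],"roll":0,"claw":1},
  {"dp":[0.2,-1.2,0],"roll":0,"claw":1},
  {"dp":[0.4,-1.2,0],"roll":0,"claw":1},
])

```text
t: 3.88
ee_pos: [0.5174, -0.2223, 0.0847]
ee_rot: [0.826, 0.563, 0.009, 0.008]
contact_force: [5.1, -1.8, 0.2]
width: -0.0001
```

```bash
python3 go.py .506 -.211 .079 68.5;python3 go.py .494 -.177 .079 68.5
```

```text
t 3.88 pos [ 0.5174 -0.2223  0.0847] phi 68.54 tilt 1.37 F [ 5.1 -1.8  0.2] w -0.0001 q6 -0.17
dp cm [ 0.63 -1.49  0.54] roll 0.04
t 3.88 pos [ 0.5174 -0.2223  0.0847] phi 68.54 tilt 1.37 F [ 5.1 -1.8  0.2] w -0.0001 q6 -0.17
dp cm [ 3.36 -3.85  0.5 ] roll 0.04
```

Emit:
send_rows([
  {"dp":[0.6,-1.5,0.4],"roll":0,"claw":1},
  {"dp":[0.8,-1.0,0],"roll":0,"claw":1},
  {"dp":[1.0,-0.8,0],"roll":0,"claw":1},
  {"dp":[1.0,-0.6,0],"roll":0,"claw":1},
])

```text
t: 4.38
ee_pos: [0.4928, -0.1767, 0.0816]
ee_rot: [0.827, 0.562, 0.008, 0.011]
contact_force: [7.6, -36.1, -5.0]
width: -0.0002
```

```bash
python3 go.py .493 -.171 .082 68.5; python3 - <<'E'
from h import *
p,d=snap('top','top2'); cv2.imwrite('pics/topz2.png',cv2.resize(p[140:260,290:430,::-1],None,fx=4,fy=4,interpolation=cv2.INTER_CUBIC))
p,d=snap('scene','sc2'); cv2.imwrite('pics/sc2z.png',cv2.resize(p[120:260,200:400,::-1],None,fx=4,fy=4,interpolation=cv2.INTER_CUBIC))
E
```

```text
t 4.38 pos [ 0.4928 -0.1767  0.0816] phi 68.42 tilt 1.6 F [  7.6 -36.1  -5. ] w -0.0002 q6 -0.11
dp cm [ 0.54 -0.19 -0.05] roll -0.08
```

View pics/topz2.png

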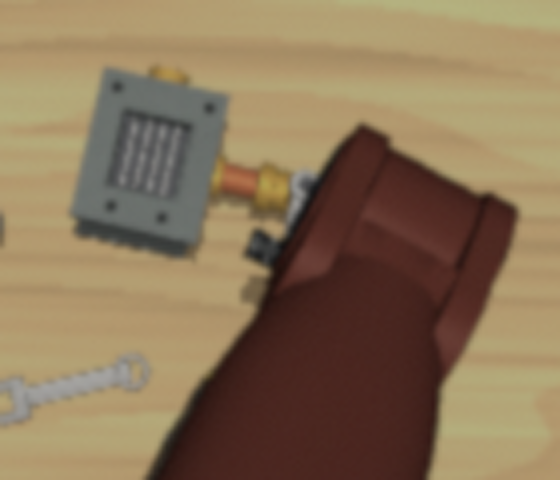

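View pics/sc2z.png

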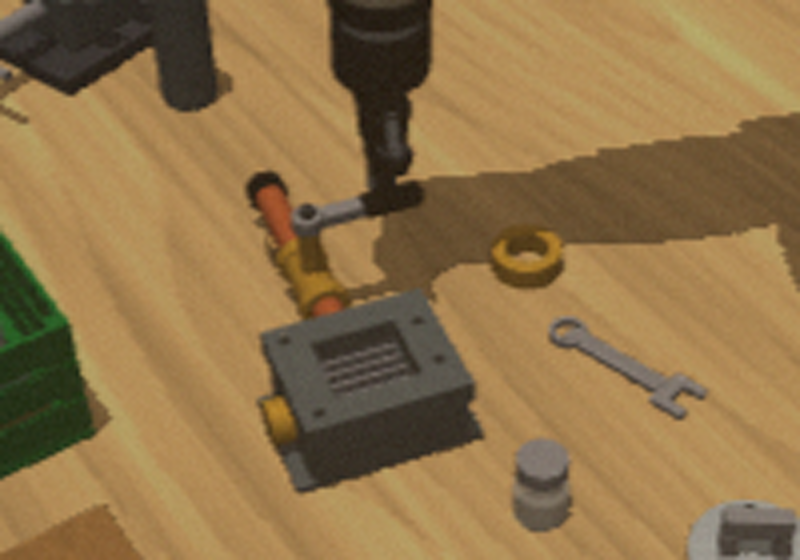

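Emit:
send_rows([
  {"dp":[0.1,0,0],"roll":0,"claw":1},
  {"dp":[0.1,0,0],"roll":0,"claw":1},
  {"dp":[-1.5,0,0],"roll":0,"claw":1},
  {"dp":[-1.0,0,-3],"roll":0,"claw":1},
  {"dp":[0,0,-6],"roll":0,"claw":0},
  {"dp":[0,0,-6],"roll":0,"claw":0},
])

```text
t: 5.22
ee_pos: [0.4741, -0.1953, 0.2296]
ee_rot: [0.827, 0.562, 0.001, 0.006]
contact_force: [1.2, -0.8, -0.3]
width: 0.0356
```

```bash
python3 go.py .634 .236 .231 43.4; python3 - <<'E'
from h import *
p,d=snap('scene','sc3'); cv2.imwrite('pics/sc3z.png',cv2.resize(p[120:260,200:400,::-1],None,fx=4,fy=4,interpolation=cv2.INTER_CUBIC))
E
```

```text
t 5.22 pos [ 0.4741 -0.1953  0.2296] phi 68.44 tilt 0.69 F [ 1.2 -0.8 -0.3] w 0.0356 q6 -0.16
dp cm [45.98 -0.97 -0.37] roll 25.04
```

View pics/sc3z.png

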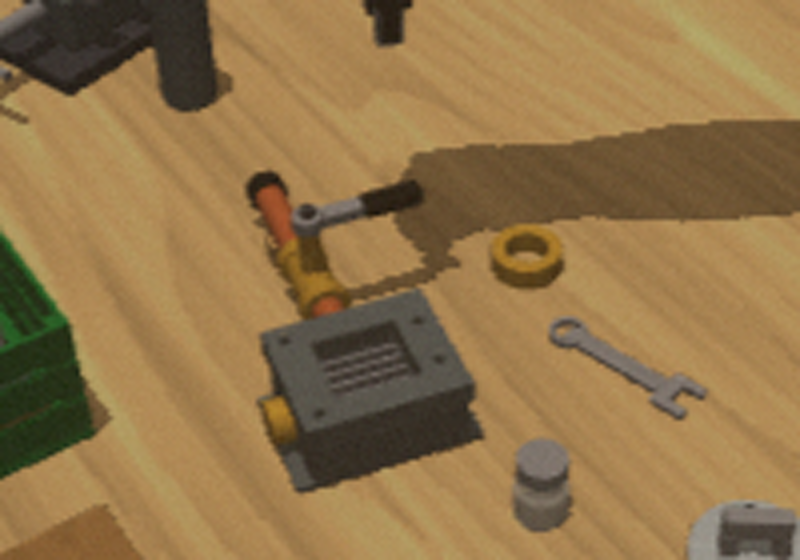

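Emit:
send_rows([
  {"dp":[6,-0.1,0],"roll":0,"claw":0.3},
  {"dp":[6,-0.1,0],"roll":0,"claw":0.3},
  {"dp":[6,-0.1,0],"roll":0,"claw":0.3},
  {"dp":[6,-0.1,0],"roll":0,"claw":0.3},
  {"dp":[6,-0.1,0],"roll":0,"claw":0.3},
  {"dp":[6,-0.1,0],"roll":0,"claw":0.3},
  {"dp":[6,-0.1,0],"roll":0,"claw":0.3},
  {"dp":[2,-0.1,0],"roll":0,"claw":0.3},
])

```text
t: 6.28
ee_pos: [0.6307, 0.2257, 0.2334]
ee_rot: [0.828, 0.561, 0.0, 0.007]
contact_force: [-1.1, -0.3, 0.0]
width: 0.0598
```

```bash
python3 go.py .634 .236 .10 43.4;python3 - <<'E'
from h import *
f=lambda u,v:((u+.5)/4-.5+200,(v+.5)/4-.5+120)
a=ray('scene',f(307,215),.1075);b=ray('scene',f(420,190),.1075);d=b-a;print(a,b,np.degrees(np.arctan2(d[1],d[0])), 'want 167.7')
E
```

```text
t 6.28 pos [0.6307 0.2257 0.2334] phi 68.21 tilt 0.8 F [-1.1 -0.3  0. ] w 0.0598 q6 0.62
dp cm [ 1.17 -0.24 13.33] roll 24.81
[ 0.56734516 -0.16804376  0.1075    ] [ 0.47829413 -0.1432441   0.1075    ] 164.43810508895888 want 167.7
```

Emit:
send_rows([
  {"dp":[1.0,-0.2,0],"roll":10,"claw":0.3},
  {"dp":[0,0,3],"roll":10,"claw":0.3},
  {"dp":[0,0,5],"roll":4.5,"claw":0.3},
  {"dp":[0,0,5],"roll":0,"claw":0.3},
  {"dp":[0,0,0],"roll":0,"claw":0.3},
])

```text
t: 6.9
ee_pos: [0.6288, 0.2367, 0.0969]
ee_rot: [0.93, 0.368, -0.003, 0.004]
contact_force: [-0.1, -0.3, 0.9]
width: 0.0598
```

```bash
python3 go.py .634 .236 .016 43.4;python3 - <<'E'
from h import *
p,d=snap('scene','sc4'); cv2.imwrite('pics/sc4z.png',cv2.resize(p[220:340,270:410,::-1],None,fx=5,fy=5,interpolation=cv2.INTER_CUBIC))
E
```

```text
t 6.9 pos [0.6288 0.2367 0.0969] phi 43.2 tilt 0.59 F [-0.1 -0.3  0.9] w 0.0598 q6 1.07
dp cm [0.4  0.36 8.09] roll -0.2
```

View pics/sc4z.png

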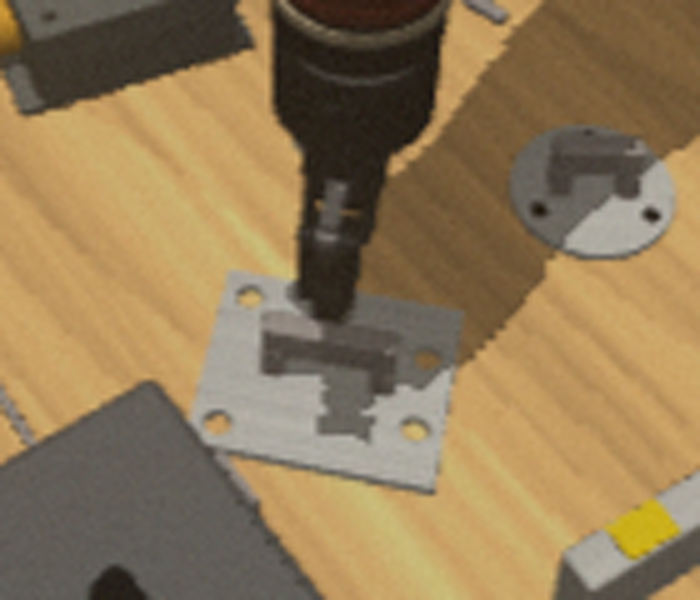

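Emit:
send_rows([
  {"dp":[0.4,0.4,2.5],"roll":0,"claw":0.3},
  {"dp":[0,0,3],"roll":0,"claw":0.3},
  {"dp":[0,0,2],"roll":0,"claw":0.3},
  {"dp":[0,0,0],"roll":0,"claw":0.3},
])

```text
t: 7.45
ee_pos: [0.6427, 0.2378, 0.0331]
ee_rot: [0.93, 0.368, 0.006, 0.005]
contact_force: [-0.3, -0.5, 0.5]
width: 0.0598
```

```bash
python3 go.py .634 .236 .016 43.2
```

```text
t 7.45 pos [0.6427 0.2378 0.0331] phi 43.25 tilt 0.86 F [-0.3 -0.5  0.5] w 0.0598 q6 1.07
dp cm [-0.77 -0.48  1.7 ] roll 0.05
```

Emit:
send_rows([
  {"dp":[-0.6,-0.4,0.6],"roll":0,"claw":0.3},
  {"dp":[0,0,0.6],"roll":0,"claw":0.3},
  {"dp":[0,0,0],"roll":0,"claw":0.3},
])

```text
t: 7.82
ee_pos: [0.637, 0.237, 0.0238]
ee_rot: [0.93, 0.369, 0.008, 0.005]
contact_force: [-0.0, 0.4, -1.2]
width: 0.0597
```

```bash
python3 go.py .634 .236 .016 43.2
```

```text
t 7.83 pos [0.637  0.237  0.0238] phi 43.26 tilt 1.06 F [-0.   0.4 -1.2] w 0.0597 q6 1.07
dp cm [-0.3  -0.14  0.77] roll 0.06
```

Emit:
send_rows([
  {"dp":[-0.4,-0.1,0.7],"roll":0,"claw":0.3},
  {"dp":[0,0,0],"roll":0,"claw":0.3},
])

```text
t: 8.07
ee_pos: [0.6334, 0.2349, 0.0166]
ee_rot: [0.93, 0.369, 0.008, 0.005]
contact_force: [-0.6, -0.9, 0.3]
width: 0.0599
```

```bash
python3 go.py .634 .236 .016 43.2;python3 - <<'E'
from h import *
p,d=snap('scene','sc5'); cv2.imwrite('pics/sc5z.png',cv2.resize(p[220:340,270:410,::-1],None,fx=5,fy=5,interpolation=cv2.INTER_CUBIC))
E
```

```text
t 8.07 pos [0.6334 0.2349 0.0166] phi 43.27 tilt 1.08 F [-0.6 -0.9  0.3] w 0.0599 q6 1.07
dp cm [ 0.11 -0.04  0.06] roll 0.07
```

View pics/sc5z.png

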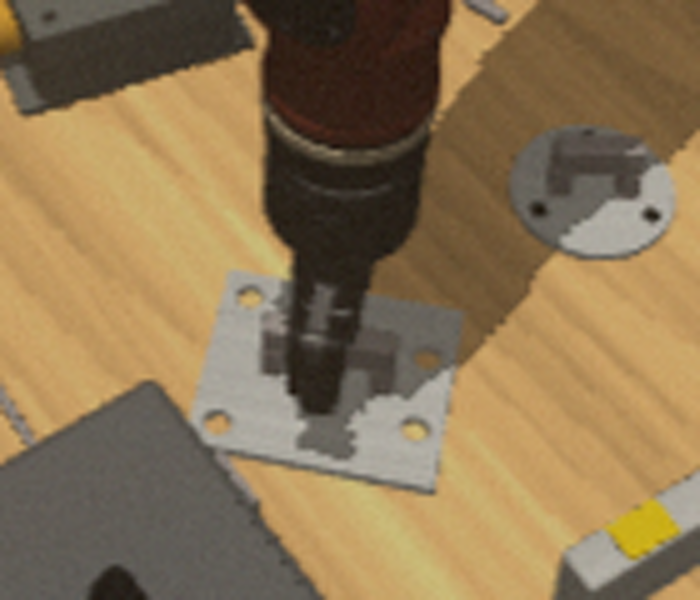

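Fingers straddle the handle at its middle. Close.

Emit:
send_rows([
  {"dp":[0,0,0],"roll":0,"claw":1},
  {"dp":[0,0,0],"roll":0,"claw":1},
  {"dp":[0,0,0],"roll":0,"claw":1},
  {"dp":[0,0,0],"roll":0,"claw":1},
  {"dp":[0,0,0],"roll":0,"claw":1},
])

```text
t: 8.75
ee_pos: [0.6345, 0.2352, 0.0178]
ee_rot: [0.93, 0.369, 0.009, 0.005]
contact_force: [0.4, 0.9, 0.3]
width: 0.013
```

```bash
python3 go.py .634 .236 .1 43.2
```

```text
t 8.75 pos [0.6345 0.2352 0.0178] phi 43.27 tilt 1.18 F [0.4 0.9 0.3] w 0.013 q6 1.07
dp cm [ 0.12  0.04 -8.22] roll 0.07
```

Emit:
send_rows([
  {"dp":[0,0,-3],"roll":0,"claw":1},
  {"dp":[0,0,-4],"roll":0,"claw":1},
  {"dp":[0,0,-4],"roll":0,"claw":1},
  {"dp":[0,0,-3],"roll":0,"claw":1},
  {"dp":[0,0,0],"roll":0,"claw":1},
])

```text
t: 9.38
ee_pos: [0.6295, 0.2352, 0.1578]
ee_rot: [0.93, 0.369, 0.005, 0.005]
contact_force: [-0.5, 0.1, -3.7]
width: 0.013
```

```bash
python3 go.py .5918 -.0438 .16 77.5;python3 - <<'E'
from h import *
p,d=snap('scene','sc6'); cv2.imwrite('pics/sc6z.png',cv2.resize(p[150:340,230:430,::-1],None,fx=3,fy=3,interpolation=cv2.INTER_CUBIC))
E
```

```text
t 9.38 pos [0.6295 0.2352 0.1578] phi 43.26 tilt 0.84 F [-0.5  0.1 -3.7] w 0.013 q6 1.07
dp cm [-21.86  17.74  -0.12] roll -34.24
```

View pics/sc6z.png

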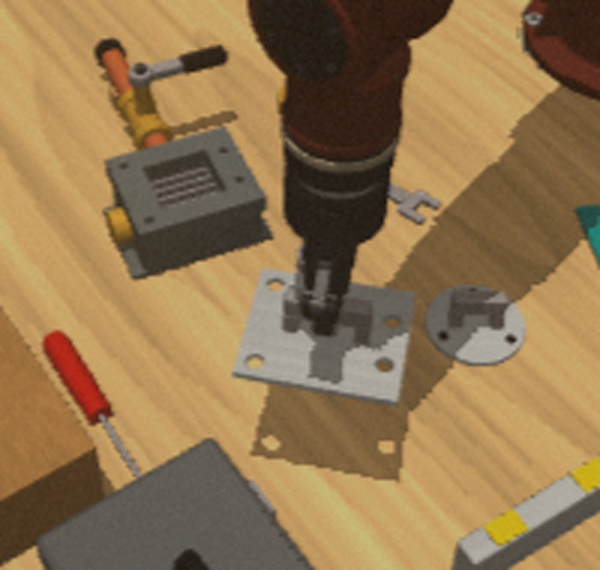

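Emit:
send_rows([
  {"dp":[0,0,0],"roll":-8,"claw":1},
  {"dp":[0,0,0],"roll":-9,"claw":1},
  {"dp":[0,0,0],"roll":-9,"claw":1},
  {"dp":[0,0,0],"roll":-7,"claw":1},
  {"dp":[0,0,0],"roll":0,"claw":1},
])

```text
t: 10.05
ee_pos: [0.6228, 0.2333, 0.1433]
ee_rot: [0.781, 0.624, -0.005, 0.002]
contact_force: [0.6, -0.0, -2.4]
width: 0.0129
```

```bash
python3 go.py .5918 -.0438 .16 77.5
```

```text
t 10.05 pos [0.6228 0.2333 0.1433] phi 77.22 tilt 0.64 F [ 0.6 -0.  -2.4] w 0.0129 q6 0.48
dp cm [-27.73   3.1   -1.38] roll -0.28
```

Emit:
send_rows([
  {"dp":[-3,0.4,-0.5],"roll":0,"claw":1},
  {"dp":[-5,0.6,-0.5],"roll":0,"claw":1},
  {"dp":[-5,0.6,-0.3],"roll":0,"claw":1},
  {"dp":[-5,0.6,-0.3],"roll":0,"claw":1},
  {"dp":[-5,0.5,-0.2],"roll":0,"claw":1},
  {"dp":[-3,0.3,-0.2],"roll":0,"claw":1},
  {"dp":[0,0,-0.2],"roll":0,"claw":1},
])

```text
t: 10.92
ee_pos: [0.5873, -0.0337, 0.1587]
ee_rot: [0.788, 0.615, -0.01, -0.001]
contact_force: [-0.0, 0.1, -2.6]
width: 0.0131
```

```bash
python3 go.py .5918 -.0438 .16 77.5
```

```text
t 10.93 pos [ 0.5873 -0.0337  0.1587] phi 75.97 tilt 1.15 F [-0.   0.1 -2.6] w 0.0131 q6 0.07
dp cm [-0.87  0.68 -0.13] roll -1.53
```

Emit:
send_rows([
  {"dp":[-0.7,0.6,1.5],"roll":-1.3,"claw":1},
  {"dp":[0,0,2],"roll":0,"claw":1},
  {"dp":[0,0,0],"roll":0,"claw":1},
  {"dp":[0,0,0],"roll":0,"claw":1},
])

```text
t: 11.42
ee_pos: [0.5905, -0.0409, 0.1189]
ee_rot: [0.781, 0.625, -0.011, -0.003]
contact_force: [0.3, -0.3, -3.5]
width: 0.0128
```

```bash
python3 go.py .5918 -.0438 .105 77.5;python3 - <<'E'
from h import *
p,d=snap('scene','sc7'); cv2.imwrite('pics/sc7z.png',cv2.resize(p[150:270,220:370,::-1],None,fx=5,fy=5,interpolation=cv2.INTER_CUBIC))
p,d=snap('top','top7'); cv2.imwrite('pics/top7z.png',cv2.resize(p[140:240,280:420,::-1],None,fx=5,fy=5,interpolation=cv2.INTER_CUBIC))
E
```

```text
t 11.43 pos [ 0.5905 -0.0409  0.1189] phi 77.34 tilt 1.28 F [ 0.3 -0.3 -3.5] w 0.0128 q6 0.04
dp cm [-0.23  0.21  1.39] roll -0.16
```

View pics/sc7z.png

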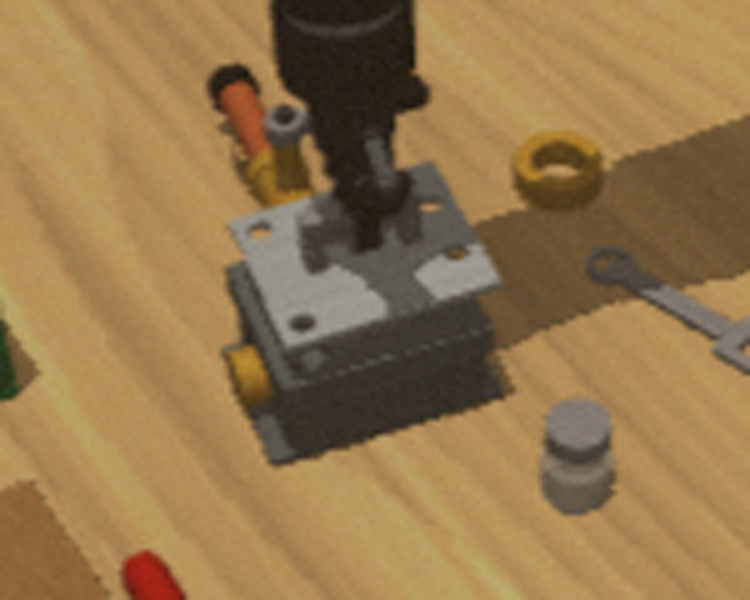

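View pics/top7z.png

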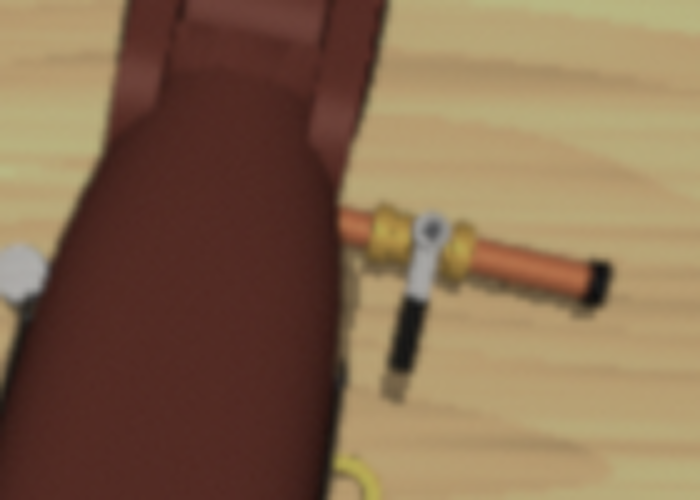

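```bash
python3 - <<'E'
from h import *
z=.1189-.0178+.006
f=lambda u,v,s,x0,y0:((u+.5)/s-.5+x0,(v+.5)/s-.5+y0)
uv=[f(*q,5,220,150) for q in[(302,322),(259,230),(456,253),(430,206)]]
print('cover sc',fit(H,[ray('scene',q,z) for q in uv]))
a=np.load('sc7.npz');P=cloud('scene',a['d'])
x,y,zz=[P[...,i] for i in range(3)]
m=(abs(x-.59)<.09)&(abs(y+.04)<.09)&(abs(zz-z)<.012)
q=P[m]; A=np.c_[q[:,:2]-[.59,-.04],np.ones(len(q))]; k=np.linalg.lstsq(A,q[:,2],rcond=None)[0]; r=q[:,2]-A@k; g=abs(r)<.004;k=np.linalg.lstsq(A[g],q[g,2],rcond=None)[0];print('plane',k,g.sum())
a=np.load('sc3.npz');P=cloud('scene',a['d'])
x,y,zz=[P[...,i] for i in range(3)]
m=(abs(x-.59)<.1)&(abs(y+.04)<.1)&(abs(zz-.07)<.012);q=P[m];print('flange z median',np.median(q[:,2]))
# zooms of housing holes
p=a['p'][:,:,::-1]; cv2.imwrite('pics/hz.png',cv2.resize(p[180:245,255:330],None,fx=8,fy=8,interpolation=cv2.INTER_CUBIC))
p=np.load('sc7.npz')['p'][:,:,::-1]; cv2.imwrite('pics/cz.png',cv2.resize(p[175:235,255:330],None,fx=8,fy=8,interpolation=cv2.INTER_CUBIC))
E
```

```text
cover sc (np.float64(-12.476537656783973), array([ 0.59024104, -0.03963843]), array([0.8, 0.5, 0.5, 0.6]))
plane [-0.03518148 -0.00613632  0.10751325] 901
flange z median 0.06957087896174255
```

View pics/hz.png

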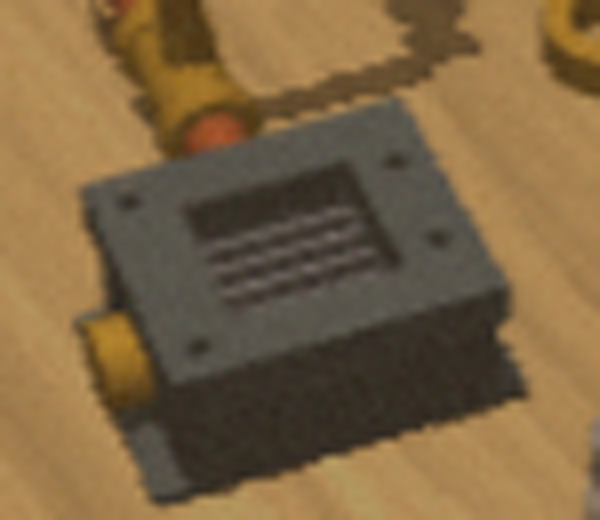

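View pics/cz.png

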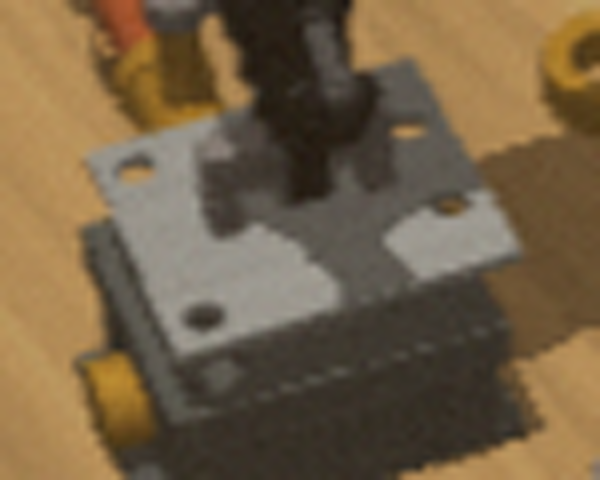

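```bash
python3 - <<'E'
from h import *
f=lambda u,v,s,x0,y0:((u+.5)/s-.5+x0,(v+.5)/s-.5+y0)
uh=[f(*q,8,255,180) for q in[(199,347),(128,201),(439,237),(396,160)]]
uc=[f(*q,8,255,175) for q in[(204,316),(134,167),(449,205),(409,128)]]
print('house',fit(H,[ray('scene',q,.0696) for q in uh]))
c=np.array([.59,-.04])
def onplane(q):
    z=.107
    for _ in range(5):
        p=ray('scene',q,z); z=.1075-.0352*(p[0]-.59)-.0061*(p[1]+.04)
    return p
print('cover flat',fit(H,[ray('scene',q,.107) for q in uc]))
print('cover plane',fit(H,[onplane(q) for q in uc]))
E
```

```text
house (np.float64(-11.900219179220574), array([ 0.59394619, -0.042794  ]), array([0.5, 0.7, 0.3, 0.5]))
cover flat (np.float64(-12.421158574340028), array([ 0.59001372, -0.0400757 ]), array([1.4, 0.9, 0.3, 1.1]))
cover plane (np.float64(-13.652605746621692), array([ 0.59036101, -0.0396428 ]), array([1. , 1.2, 0.2, 0.7]))
```

```bash
python3 go.py .5933 -.0439 .105 77.6
```

```text
t 11.53 pos [ 0.5905 -0.041   0.1192] phi 77.34 tilt 1.27 F [ 0.   0.5 -3.4] w 0.0132 q6 0.04
dp cm [-0.2   0.36  1.42] roll -0.26
```

Emit:
send_rows([
  {"dp":[-0.2,0.3,0.6],"roll":0,"claw":1},
  {"dp":[0,0,0.5],"roll":0,"claw":1},
  {"dp":[0,0,0],"roll":0,"claw":1},
  {"dp":[0,0,0],"roll":0,"claw":1},
])

```text
t: 12.02
ee_pos: [0.5937, -0.0438, 0.1083]
ee_rot: [0.781, 0.625, -0.01, -0.002]
contact_force: [-0.5, 0.2, -2.6]
width: 0.0129
```

```bash
python3 go.py .5933 -.0439 .105 77.6
```

```text
t 12.03 pos [ 0.5937 -0.0438  0.1083] phi 77.35 tilt 1.19 F [-0.5  0.2 -2.6] w 0.0129 q6 0.03
dp cm [-0.01 -0.04  0.34] roll -0.25
```

Emit:
send_rows([
  {"dp":[0,0,0.35],"roll":0,"claw":1},
  {"dp":[0,0,0],"roll":0,"claw":1},
  {"dp":[0,0,0],"roll":0,"claw":1},
])

```text
t: 12.4
ee_pos: [0.5937, -0.0439, 0.1048]
ee_rot: [0.781, 0.625, -0.01, -0.002]
contact_force: [-0.5, 0.4, -3.4]
width: 0.0132
```

```bash
python3 go.py .5933 -.0439 .105 77.6; cat > meas.py <<'E'
from h import *
import sys
n=sys.argv[1]
ims=[];ds=[]
for i in range(4):
    p,d=snap('scene',f'{n}_{i}');ims.append(p.astype(float));ds.append(d)
p=np.mean(ims,0).astype(np.uint8);np.save(n+'.npy',p)
cv2.imwrite(f'pics/{n}.png',cv2.resize(p[175:235,255:330,::-1],None,fx=10,fy=10,interpolation=cv2.INTER_CUBIC))
zt=float(sys.argv[2]);P=np.concatenate([cloud('scene',d).reshape(-1,3) for d in ds])
c=np.array([.592,-.043])
q=P[(np.abs(P[:,:2]-c).max(1)<.08)&(abs(P[:,2]-zt)<.01)]
g=np.ones(len(q),bool)
for _ in range(5):
    A=np.c_[q[:,:2]-c,np.ones(len(q))];k=np.linalg.lstsq(A[g],q[g,2],rcond=None)[0];g=abs(q[:,2]-A@k)<.003
print('plane',k.round(4),g.sum())
E
python3 meas.py m1 .093;python3 go.py
```

```text
t 12.4 pos [ 0.5937 -0.0439  0.1048] phi 77.35 tilt 1.18 F [-0.5  0.4 -3.4] w 0.0132 q6 0.03
dp cm [-0.01 -0.04 -0.02] roll -0.25
plane [-0.0351 -0.0113  0.0936] 3275
t 12.6 pos [ 0.5937 -0.0439  0.1049] phi 77.35 tilt 1.17 F [-0.2 -0.2 -4.2] w 0.0128 q6 0.03
```

View pics/m1.png

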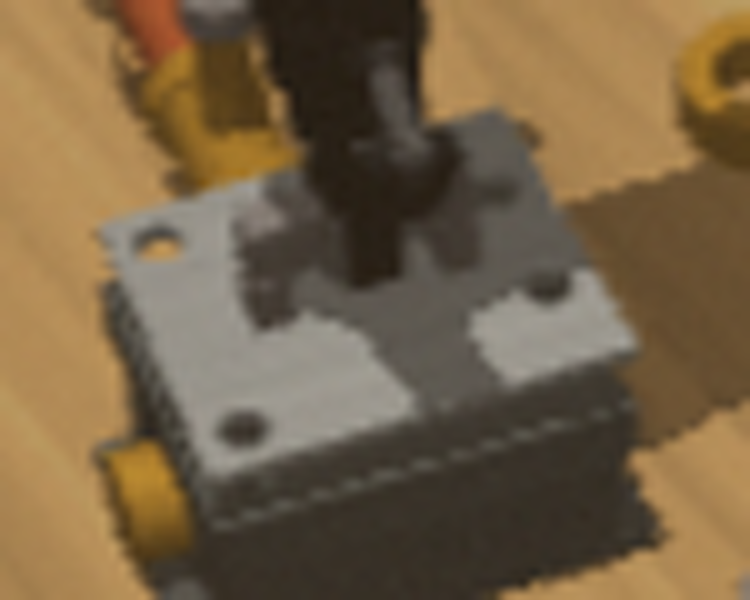

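```bash
python3 - <<'E'
from h import *
f=lambda u,v,s,x0,y0:((u+.5)/s-.5+x0,(v+.5)/s-.5+y0)
C=[(.065,.055),(.065,-.055),(-.065,.055),(-.065,-.055)]
def on(q,k):
    z=k[2]
    for _ in range(6):
        p=ray('scene',q,z); z=k[2]+k[0]*(p[0]-.592)+k[1]*(p[1]+.043)
    return p
kh=(0,0,.0696)
hh=[f(*q,8,255,180) for q in[(199,347),(128,201),(439,237),(396,160)]]
hc=[f(*q,8,255,180) for q in[(170,385),(83,190),(508,287),(395,97)]]
ch=[f(*q,10,255,175) for q in[(242,429),(158,243),(548,286),(498,189)]]
cc=[f(*q,10,255,175) for q in[(208,475),(105,235),(635,350),(498,110)]]
for k in[(-.0351,-.0113,.0936),(-.02,-.005,.0936),(-.0351,-.0113,.0926)]:
  print('cov holes',fit(H,[on(q,k) for q in ch]),'corn',fit(C,[on(q,k) for q in cc]))
print('hou holes',fit(H,[on(q,kh) for q in hh]),'corn',fit(C,[on(q,kh) for q in hc]))
E
```

```text
cov holes (np.float64(-12.90937788813329), array([ 0.59325225, -0.04292577]), array([0.3, 0.4, 0.3, 0.6])) corn (np.float64(-12.546892307607973), array([ 0.59400335, -0.04180461]), array([3.7, 4.2, 1. , 1.7]))
cov holes (np.float64(-12.437542847365162), array([ 0.59322162, -0.04291181]), array([1.2, 0.3, 0.3, 1.1])) corn (np.float64(-12.180834204950138), array([ 0.59395448, -0.04178859]), array([2.8, 4.3, 1.2, 1. ]))
cov holes (np.float64(-12.90937788824431), array([ 0.59276366, -0.04379083]), array([0.4, 0.5, 0.3, 0.7])) corn (np.float64(-12.54689230769563), array([ 0.5935156 , -0.04266841]), array([3.6, 4.1, 0.9, 1.6]))
hou holes (np.float64(-11.900219179220574), array([ 0.59394619, -0.042794  ]), array([0.5, 0.7, 0.3, 0.5])) corn (np.float64(-11.891929889132335), array([ 0.59483481, -0.04248524]), array([1.6, 2.3, 0.5, 1.4]))
```

```bash
python3 - <<'E'
from h import *
s=telemetry.get_state();print(s['t'],np.abs(s['dq']).max(),s['width'])
print(order.close_job())
E
```

```text
12.6 0.0021018266289376053 0.012808891950600065
the job is handed in; nothing more can be done
None
```

I shut the valve and handed the job in at 12.6 s with the cover plate held over the flange. The hand-in gave no verdict.

**Valve:** I pushed the lever with the closed fingers until it hit its stop, at about 36 N. Pictures taken afterwards show it square across the pipe. Measured from the scene camera it points at 164°, where shut should be about 168°, which I put down to pixel error. No joint reading for the valve was available.

**Cover:** I gripped the silver plate at the middle of its bow handle and carried it over the flange. The last checks before hand-in:

| Check | Reading | Limit |
|---|---|---|
| Height of the underside above the flange | about 17 mm | 6 to 28 mm |
| Tilt of the plate (from depth) | about 0.037 rad | 0.1 rad |
| Holes against threaded holes | within about 2 mm | 4 mm |
| Finger opening on the handle | 13 mm | – |
| Arm motion (fastest joint) | 0.002 rad/s | – |

- **Disagreement on position:** the scene camera put the plate about 0.7 mm short in x. The top camera with arm positions put it about 1.3 mm too far in x, so I left it between the two.
- **Disagreement on angle:** the two estimates of the plate's rotation error were 0.2° and 1.0°. I did not correct it.
- **Corner check:** the plate's corners fitted poorly, with up to 4 mm of residual, so I relied on the holes.
- **Bystanders:** I did not measure their positions at the end. The arm's path did not touch any of them.

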